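Turn the pouch sealer down and hold its guard open

ROBOT

A 6-joint arm with a two-finger parallel gripper is mounted at the origin on the work surface. World frame = base frame: x ahead of the robot, y to its left, z up, the work surface at z = 0. Lengths are in m, angles in rad, forces in N, time in s.
With the tool pointing down it reaches from about 0.275 to 0.825 m from the base axis. Payload 5.2 kg.
Tool frame: the origin (TCP) lies midway between the tips of the shut fingers; the grasp point (between the pads) lies 19 mm behind it (r.grip_depth is the distance from the TCP to the grasp point, in m); z points along the fingers, x is the direction in which the jaws open and shut, and the axes are right-handed (so a half turn about z gives the same grasp; the last joint's range is limited). The gripper opens to 93 mm and grips with 3 to 60 N. Pads are 15 mm wide; open, the fingers measure 128 mm over their backs; the gripper's body (75 mm by 188 mm) begins 65 mm behind the grasp point.
Start: joints at [1.028, 0.259, 1.535, -0, 1.348, -0.203], TCP at [0.183, 0.519, 0.219] pointing down, gripper open.
Joint ranges: [-3.14, 3.14], [-0.91, 2.08], [0.19, 2.58], [-1.22, 4.36], [0.22, 2.71], [-3.12, 3.12]. Speed limits (rad/s): [2.57, 2.57, 3.14, 3.14, 3.14, 3.14].

INTERFACE

Orientations are given as a 3x3 rotation matrix whose columns are the frame's x, y, z axes.
In Python, from plant import r gives the robot as it stands.
- The arm moves only by the tool step_arm, never from a script. Its argument "increments" is a list that holds one entry, the list of rows, each a list of 5 numbers: the closure in counts, from 0 (fully open) to 255 (shut), then the shift along the tool's x, y, z in mm, then the turn about the tool's z in degrees. In form: [[[fingers, dx, dy, dz, yaw], ...]]. A call has 1 to 8 rows; each row is the pose to reach, as a shift and turn from the pose measured when the call began, along the tool's axes at that moment; what a row does not reach only later rows make up. A row lasts 1/8 s, in which the tool goes at most 62.5 mm and 10.7 degrees, less where a joint would pass 70% of its speed; a pose out of reach is approached as far as the arm can. A call with a gripper value outside its range is refused whole. The fingers move at their own pace and stop on an object; "force" is the grip in N (left out, the last holds). Time passes only in rows, so rows that repeat a pose let the fingers close. It gives the time, the measured TCP pose, the force and the opening at its end, in the units of the state.
- r.read_state(): the state, without advancing time (a new reading comes with each control period).
- r.grab_frame(name): name is "side" or "top" or "wrist"; returns a dict with "pixels" (480x640x3 uint8, red, green, blue), "intrinsics" (3x3 intrinsics, pixels), "k1" (the pictures are not rectified: a ray, as slopes to the right and down, at radius r is drawn at 1 + k1 r^2 times it, then the intrinsics apply), "extrinsics" (4x4, takes a point from camera to world coordinates). Camera axes: x right, y down, z forward; pixel columns grow to the right and rows downward; lengths in m; the calibration is good to about 2 mm. A picture is of the moment at which its call begins. There is no depth.
- r.finish_job(): hands the job in, once; it reports no verdict.
The state is a dict: "time_s": time; "joints": joint angles; "joint_vel": joint speeds; "effort": joint torques, N m; "eef_pos": TCP position; "tool_rot": TCP orientation; "force": force on the tool from outside, world axes, zero at the start; "ft_torque": the same for the moment, N m; "gripper_width": opening from 0.0 (shut) to 1.0 (fully open).
Only numpy, scipy, OpenCV 4.12 (cv2) and the standard library are available. Lean on these libraries where they do the work, as an engineer would, in place of code of your own. Each camera call takes 0.05 s, during which the arm holds its last target. There are 200 camera calls.

TASK

The pouch sealer needs its jaws cleaned: with the orange guard still shut, slide the black heat slider on the grey control box until it is level with the green clip beside its track. Then lift the guard by its aluminium handle and hold it open at 45 degrees; it falls shut if let go, so finish while still holding it there. Leave the slider at the clip and do not disturb the other things on the table.

Things in the scene. Friction and masses are not known exactly. Their poses are not given: they have to be found in the camera images.
- heat_top (a point): Centre of the top face of the heat slider's black grip. The grip is a block 28 mm (its x) by 20 mm (its y) by 40 mm tall, standing on an aluminium track (40 mm wide, 150 mm long, top 64 mm above the table) on a grey control box (120 x 170 x 50 mm); the grip's top is 104.5 mm above the table. It slides only along its own +y or -y axis, with about 2 N of friction, and stays where it is left. The box stands to the left or the right of the sealer.
- heat (a joint): Position of the heat slider in m, 0 at one end of its track, growing to 0.100 along the slider's +y axis. It starts near 0; the clip is always further along +y.
- clip_mid (a point): Centre of the green clip, a fixed block 30 mm (x) by 8 mm (y) by 14 mm high on top of the control box, beside the track, 39 mm along +x from the track's centre line. Same axes as the slider: the slider is set when its grip's centre and the clip's centre have the same place along the y axis.
- guard (a joint): Opening angle of the orange guard in rad: 0 shut (flat and level), 0.785 at 45 degrees, 1.3 at its stop. No spring or catch: it falls shut by its weight, about 0.5 kg in all (varies by a third).
- guard_hinge (a point): Middle of the guard's hinge line, 115 mm above the table at the far (+x) side of the sealer. The guard is a plate 180 mm (x) by 216 mm (y), 6 mm thick, that lies on -x from here when shut and swings up about the y axis, which is level. The sealer below is white, 260 x 220 mm, deck 85 mm above the table. On the sealer's -y side a steel arc of 120 mm radius about the hinge line bears a green ball at 45 degrees.
- handle_grip (a point): Centre of the handle's round bar (14 mm thick, along this point's y axis, 96 mm clear between its arms). With the guard shut it is 151 mm above the table, 35 mm in front of the plate's edge and 30 mm above the plate's top, 66 mm above the sealer's deck; as the guard turns, the bar's centre stays 215 mm along the plate (away from the hinge line) and 36 mm off it on its upper side. The guard_c5 of the rules is this bar, guard_c4 and guard_c6 are its two arms.
- tape_roll: Bystander: roll of amber tape lying flat, 70 mm across, 25 mm high; origin under its centre.
- scoop: Bystander: blue-handled spoon lying on the table, handle along its -x; origin near its middle, at the table.
- jar: Bystander: amber jar with yellow cap, 70 mm across, 110 mm high; origin under its centre.
- white_carton: Bystander: white carton with a red band, 70 x 50 x 110 mm; origin under its centre.
- orange_carton: Bystander: orange carton 60 x 90 x 45 mm on the pan of a bench scale (180 x 170 mm, pan 48 mm high); origin under its centre.
Mind the look-alikes: they are no part of the job. What is shaped like the part that bears heat_top but turquoise is not meant.

How it is judged:
By the outcome, as a careful person would: the job done as asked, in the order asked, and still so for the second after the job is handed in, while the arm keeps its last pose, push and grip.
It also fails if it takes over 48 s, if anything falls off the work surface, if the arm or the gripper's body presses on something with over 40 N, if the wrist force passes 120 N, or if a joint passes its speed limit or range.

## Working session

There is one attempt and no reset: what is moved stays moved. The work goes in short steps, Python scripts to look and compute and a tool call to move; the robot and the scene stay as the last step left them, time stands still between calls to the robot, and variables do not carry over. Pictures are saved under pics/ and viewed, about 8 in all and at most 12, crops included, and the job is handed in when it is done.

Besides the shell and the picture viewer there is one more tool, called after ">>>" as a command line: name --argument value ..., lists and objects as JSON in quotes. step_arm: Moves the arm, as the interface text tells. Its arguments: {"type":"object","properties":{"increments":{"type":"array","items":{"type":"array","items":{"type":"array","items":{"type":"number"}}}},"force":{"type":"number"}},"required":["increments"]}

```bash
ls; mkdir -p pics; cat > h.py <<'E'
import numpy as np, cv2
from plant import r
def grab(n,f):
    d=r.grab_frame(n); cv2.imwrite(f'pics/{f}.png',d['pixels'][:,:,::-1]); np.savez(f'pics/{f}.npz',**d); return d
def ray(d,uv):
    K=np.array(d['intrinsics']);k=float(d['k1']);E=np.array(d['extrinsics'])
    p=cv2.undistortPoints(np.array([[uv]],float),K,np.array([k,0,0,0,0.]))[0,0]
    return E[:3,3],E[:3,:3]@np.array([p[0],p[1],1])
def onz(d,uv,z):
    o,v=ray(d,uv); return o+v*(z-o[2])/v[2]
def proj(d,P):
    E=np.array(d['extrinsics']);c=E[:3,:3].T@(np.array(P)-E[:3,3])
    return cv2.projectPoints(c.reshape(1,1,3),np.zeros(3),np.zeros(3),np.array(d['intrinsics']),np.array([float(d['k1']),0,0,0,0]))[0][0,0]
E
python3 - <<'E'
from h import *
a=grab('top','t0');b=grab('side','s0')
print(a['extrinsics'],b['extrinsics'],a['intrinsics'],a['k1'])
print(r.read_state())
E
```

```text
pics
[[-0.00330262 -0.99302471  0.11786015  0.3812619 ]
 [-0.9999589   0.0042746   0.00799505  0.00240003]
 [-0.00844309 -0.11782891 -0.99299802  1.31867677]
 [ 0.          0.          0.          1.        ]] [[ 0.80427944 -0.41633857  0.42402451 -0.02450381]
 [-0.59418841 -0.57380607  0.56363705 -0.70750671]
 [ 0.00864399 -0.70527214 -0.70888398  1.03232485]
 [ 0.          0.          0.          1.        ]] [[533.78433611   0.         322.15221068]
 [  0.         533.78433611 246.88436541]
 [  0.           0.           1.        ]] -0.14771329198169242
{'time_s': 0.1, 'joints': array([ 1.02821070e+00,  2.59240544e-01,  1.53592589e+00,  8.20341172e-06,
        1.34801057e+00, -2.02807079e-01]), 'joint_vel': array([-8.07700680e-05, -2.22614223e-03, -2.49205035e-03,  1.31943312e-03,
        2.67970437e-04,  1.29122876e-03]), 'effort': array([ 2.18000619e-03, -4.38211334e+01, -2.84645748e+01,  7.18856952e-02,
        3.61931452e-02, -2.64463762e-05]), 'eef_pos': array([0.18303274, 0.51815016, 0.21793593]), 'tool_rot': array([[ 3.33279389e-01,  9.42827751e-01, -8.24931281e-04],
       [ 9.42826838e-01, -3.33280249e-01, -1.35266459e-03],
       [-1.55026302e-03, -3.26952124e-04, -9.99998745e-01]]), 'force': array([-1.07676571,  0.38116066,  0.41015535]), 'ft_torque': array([0.04476438, 0.02792236, 0.00723356]), 'gripper_width': 0.9997515259291997}
```

View pics/t0.png

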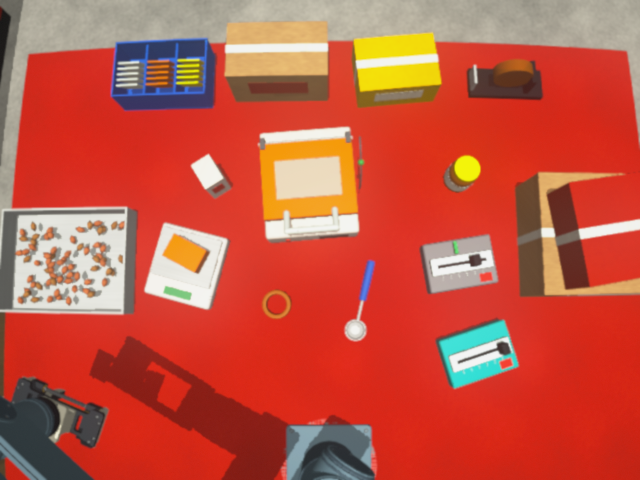

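View pics/s0.png

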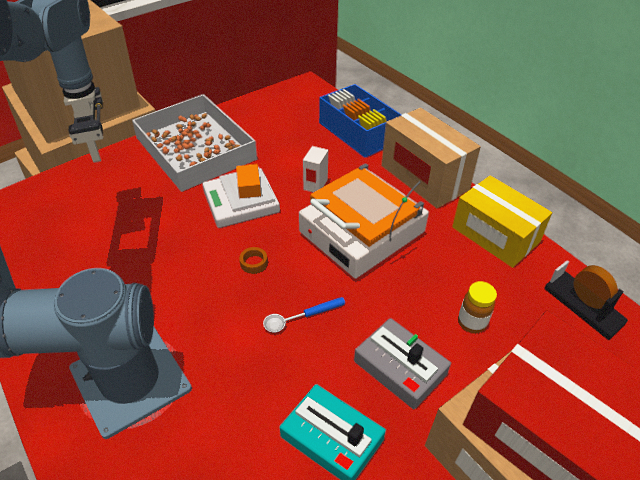

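The top view shows the sealer at about (308,185) with its handle bar at (312,228). The grey box is at (460,263), with the black grip at (476,261) and the green clip at (456,247). The turquoise look-alike is at (478,353). The side view shows the same layout.

```bash
cat > m.py <<'E'
from h import *
a=dict(np.load('pics/t0.npz'));b=dict(np.load('pics/s0.npz'))
A=a['pixels'][:,:,::-1];B=b['pixels'][:,:,::-1]
c=[cv2.resize(A[225:300,415:505],(400,300),interpolation=cv2.INTER_CUBIC),cv2.resize(A[195:255,255:365][:, :],(400,300),interpolation=cv2.INTER_CUBIC),
cv2.resize(B[310:415,345:455],(400,300),interpolation=cv2.INTER_CUBIC),cv2.resize(B[160:280,295:435],(400,300),interpolation=cv2.INTER_CUBIC)]
cv2.imwrite('pics/c0.png',np.vstack([np.hstack(c[:2]),np.hstack(c[2:])]))
hsv=cv2.cvtColor(A,cv2.COLOR_BGR2HSV)
def cc(m,lo,roi):
    M=np.zeros(m.shape,np.uint8);x0,y0,x1,y1=roi;M[y0:y1,x0:x1]=m[y0:y1,x0:x1]
    n,l,s,ce=cv2.connectedComponentsWithStats(M);return [(s[i],ce[i],l==i) for i in range(1,n) if s[i][4]>=lo]
H,S,V=cv2.split(hsv)
for nm,m,roi in [('green',(abs(H.astype(int)-60)<15)&(S>120),(415,225,505,300)),('black',V<60,(415,225,505,300)),('box',(S<90)&(V>60),(415,225,505,300)),('ball',(abs(H.astype(int)-60)<15)&(S>80),(340,130,380,200)),('orange',(H>8)&(H<22)&(S>150)&(V>150),(250,110,370,245))]:
    for s,ce,l in cc(m.astype(np.uint8),4,roi):
        ct=cv2.findContours(l.astype(np.uint8),0,2)[0][0]
        print(nm,s,ce,cv2.minAreaRect(ct), cv2.boxPoints(cv2.minAreaRect(ct)).round(1).tolist())
E
python3 m.py
```

```text
green [454 242   4  11  24] [455.25       247.54166667] ((455.25677490234375, 247.04054260253906), (10.357135772705078, 2.1371870040893555), 80.53767395019531) [[453.3999938964844, 242.10000610351562], [455.5, 241.8000030517578], [457.20001220703125, 252.0], [455.1000061035156, 252.3000030517578]]
box [ 421  235   77   58 3264] [457.66973039 263.43137255] ((458.8378601074219, 263.52703857421875), (48.99089050292969, 70.85596466064453), 80.53767395019531) [[419.8999938964844, 245.1999969482422], [489.79998779296875, 233.5], [497.79998779296875, 281.8999938964844], [427.8999938964844, 293.5]]
ball [359 160   4   4  14] [360.5        161.71428571] ((360.5, 161.5), (3.0, 3.0), 90.0) [[359.0, 160.0], [362.0, 160.0], [362.0, 163.0], [359.0, 163.0]]
orange [ 259  138   99   83 4370] [307.57116705 179.08649886] ((307.49603271484375, 178.7003173828125), (75.63835906982422, 94.97657012939453), 85.42607879638672) [[257.1000061035156, 144.8000030517578], [351.79998779296875, 137.1999969482422], [357.79998779296875, 212.60000610351562], [263.20001220703125, 220.1999969482422]]
orange [362 159   3   7   7] [363.14285714 162.        ] ((363.0, 162.0), (6.0, 2.0), 90.0) [[362.0, 159.0], [364.0, 159.0], [364.0, 165.0], [362.0, 165.0]]
```

View pics/c0.png

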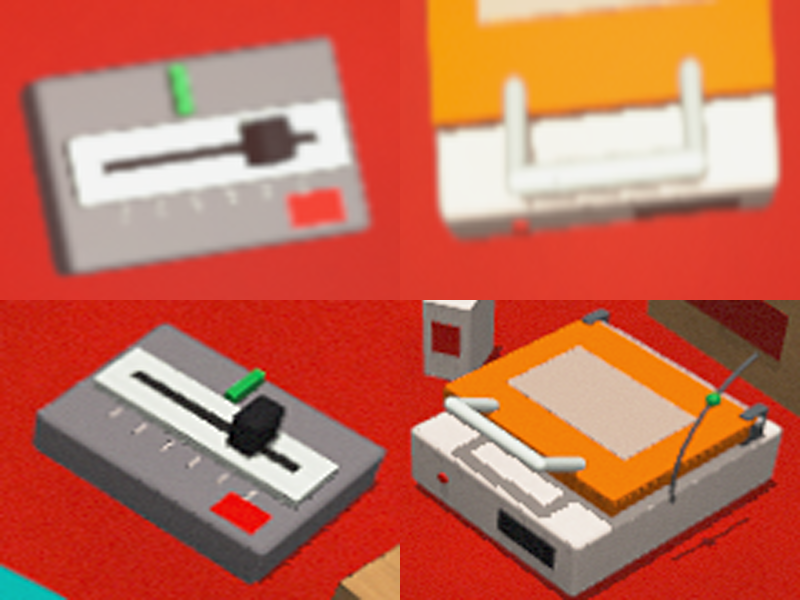

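The crop shows the grip's top at roughly (475,259) and the clip at (455.3,247). The handle bar runs from (287,230.5) to (337.5,228).

```bash
cat >> m.py <<'E'
print('----')
bx=[[419.9,245.2],[489.8,233.5],[497.8,281.9],[427.9,293.5]]
P=np.array([onz(a,p,.05) for p in bx]);print('box',P.round(3).tolist(),P.mean(0))
# track white
for s,ce,l in cc(((S<60)&(V>200)).astype(np.uint8),100,(415,225,505,300)):
    ct=cv2.findContours(l.astype(np.uint8),0,2)[0][0];q=cv2.boxPoints(cv2.minAreaRect(ct));T=np.array([onz(a,p,.064) for p in q]);print('track',T.round(4).tolist(),T.mean(0))
gm=(V<90)&(S<120)
for s,ce,l in cc(gm.astype(np.uint8),20,(435,245,490,275)):print('gripdark',s,ce)
print('grip',onz(a,(475,259),.1045),'clip',onz(a,(455.3,247),.064))
e=[onz(a,p,.151) for p in [(286.6,230.6),(337.5,228)]];print('bar',e,(e[0]+e[1])/2)
pl=np.array([onz(a,p,.121) for p in [[257.1,144.8],[351.8,137.2],[357.8,212.6],[263.2,220.2]]]);print('plate',pl.round(4).tolist(),pl.mean(0))
# side check
for nm,P in [('grip',onz(a,(475,259),.1045)),('clip',onz(a,(455.3,247),.064)),('bar',(e[0]+e[1])/2)]:print(nm,proj(b,P))
E
python3 m.py|sed -n '/----/,$p'
```

```text
----
box [[0.535, -0.222, 0.05], [0.563, -0.395, 0.05], [0.445, -0.41, 0.05], [0.419, -0.239, 0.05]] [ 0.49044568 -0.31663234  0.05      ]
track [[0.4998, -0.2432, 0.064], [0.5232, -0.3913, 0.064], [0.4815, -0.3967, 0.064], [0.4585, -0.2491, 0.064]] [ 0.49074232 -0.32007337  0.064     ]
gripdark [469 256  12  10  88] [474.36363636 260.21590909]
grip [ 0.49570031 -0.34046833  0.1045    ] clip [ 0.52853677 -0.30497228  0.064     ]
bar [array([0.55649997, 0.09039614, 0.151     ]), array([ 0.56178128, -0.02229375,  0.151     ])] [0.55914062 0.0340512  0.151     ]
plate [[0.7639, 0.163, 0.121], [0.7806, -0.0579, 0.121], [0.6017, -0.0694, 0.121], [0.5853, 0.1463, 0.121]] [0.68287254 0.04547975 0.121     ]
grip [415.1840921  347.00865943]
clip [412.41440213 338.38560606]
bar [328.3597807  213.94272324]
```

```bash
cat >> h.py <<'E'
def go(P,ang):
    """tool-frame shift (mm) and yaw (deg) to bring TCP to P with tool x at world angle ang (deg)"""
    s=r.read_state();R=s['tool_rot'];d=R.T@(np.array(P)-s['eef_pos'])*1000
    y=-(ang-np.degrees(np.arctan2(R[1,0],R[0,0])));y=(y+90)%180-90
    print('shift',d.round(1),'yaw',y.round(1),'pos',s['eef_pos'].round(4),'F',s['force'].round(1),'w',round(s['gripper_width']*93,1),'t',s['time_s'])
E
python3 -c "
from h import *
go((.475,-.335,.2),99)"
```

```text
shift [-707.   559.6   18.8] yaw -28.5 pos [0.183  0.5182 0.2179] F [-1.1  0.4  0.4] w 93.0 t 0.1
```

>>> step_arm --increments '[[[0, -47, 37, -15, -3], [0, -94, 75, -20, -6], [0, -141, 112, -20, -9], [0, -188, 149, -20, -12], [0, -235, 186, -20, -14], [0, -282, 223, -20, -17], [0, -329, 261, -20, -20], [0, -376, 298, -20, -23]]]'

```text
time_s: 1.1
eef_pos: [0.3388, 0.0625, 0.2384]
tool_rot: [[-0.063, 0.998, -0.0], [0.998, 0.063, -0.001], [-0.001, -0.0, -1.0]]
force: [0.7, 0.9, -0.2]
gripper_width: 1.002
```

```bash
python3 -c "
from h import *
go((.475,-.335,.2),99)"
```

```text
shift [-405.3  110.8   38.9] yaw -5.4 pos [0.3388 0.0625 0.2384] F [ 0.7  0.9 -0.2] w 93.1 t 1.1
```

>>> step_arm --increments '[[[0, -58, 16, 0, -1], [0, -116, 32, 5, -2], [0, -174, 48, 10, -3], [0, -232, 64, 18, -4], [0, -290, 80, 26, -5], [0, -348, 96, 34, -5.4], [0, -405, 111, 39, -5.4], [0, -405, 111, 39, -5.4]]]'

```text
time_s: 2.1
eef_pos: [0.4751, -0.3381, 0.1977]
tool_rot: [[-0.154, 0.988, -0.002], [0.988, 0.154, -0.0], [0.0, -0.002, -1.0]]
force: [-0.5, 0.5, -0.1]
gripper_width: 0.999
```

```bash
python3 -c "
from h import *
d=grab('wrist','w1')
print(d['extrinsics'])
go((.4945,-.3405,.075),99)
for P in [(.4957,-.3405,.1045),(.5285,-.305,.064)]:print(proj(d,P))"
```

```text
[[-0.15346298  0.95798025  0.24232818  0.40778207]
 [ 0.98815388  0.1485262   0.03862481 -0.34757933]
 [ 0.00100972  0.24538501 -0.96942518  0.36381738]
 [ 0.          0.          0.          1.        ]]
shift [ -7.9  19.  123.2] yaw -0.1 pos [ 0.4747 -0.3357  0.1982] F [-0.3  1.4  0.1] w 93.0 t 2.15
[306.54744632 273.99987198]
[343.33318993 300.97523779]
```

View pics/w1.png

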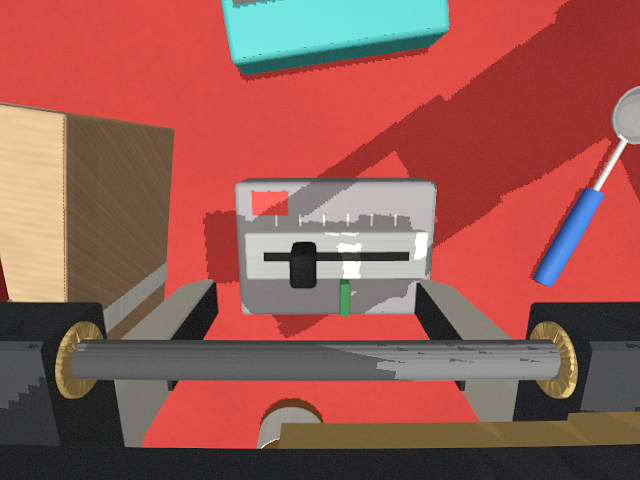

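Wrist view: grip blob at columns 290–317 and rows 241–288, clip at about (345,297). The grip is level with the box axes in the image, and the gap to the clip runs to the right.

```bash
python3 -c "
from h import *
d=dict(np.load('pics/w1.npz'));I=d['pixels'].astype(int)
hsv=cv2.cvtColor(d['pixels'],cv2.COLOR_RGB2HSV).astype(int)
g=(abs(hsv[...,0]-65)<20)&(hsv[...,1]>120);g[:, :300]=0;g[:,400:]=0;g[:260]=0;g[320:]=0
k=I.max(2)<60;k[:,:288]=0;k[:,320:]=0;k[:238]=0;k[295:]=0
ys,xs=np.where(g);print('clip',xs.min(),xs.max(),ys.min(),ys.max(),xs.mean(),ys.mean());cl=onz(d,(xs.mean(),ys.mean()),.064)
for y in range(240,292,4):
  x=np.where(k[y])[0];print(y,x.min() if len(x) else 0,x.max() if len(x) else 0)
cb=onz(d,(303.5,288),.1045);u=np.array([-.156,.988,0]);v=np.array([.988,.156,0]);gc=cb-v*.014
print(cl,cb,gc,(cl-gc)@u,(cl-gc)@v)
print(onz(d,(290,288),.1045),onz(d,(316.5,288),.1045))
"
```

```text
clip 340 349 280 315 344.07384615384615 297.3169230769231
240 0 0
244 293 314
248 292 315
252 291 316
256 288 319
260 288 319
264 290 315
268 290 315
272 290 315
276 290 315
280 290 316
284 291 315
288 0 0
[ 0.52512872 -0.30495064  0.064     ] [ 0.50664113 -0.34111014  0.1045    ] [ 0.49280913 -0.34329414  0.1045    ] 0.032841522582329336 0.03791333775462282
[ 0.50814728 -0.35080912  0.1045    ] [ 0.50519336 -0.33177129  0.1045    ]
```

```bash
python3 -c "
from h import *
go((.4935,-.342,.075),99)"
```

```text
shift [ -9.3  17.8 123.2] yaw -0.1 pos [ 0.4747 -0.3357  0.1982] F [-0.3  1.4  0.1] w 93.0 t 2.15
```

>>> step_arm --increments '[[[0, -9, 18, 40, 0], [0, -9, 18, 80, 0], [0, -9, 18, 110, 0], [0, -9, 18, 123, 0], [0, -9, 18, 123, 0], [150, -9, 18, 123, 0], [230, -9, 18, 123, 0], [230, -9, 18, 123, 0]]]' --force 10

```text
time_s: 3.15
eef_pos: [0.494, -0.3421, 0.0761]
tool_rot: [[-0.155, 0.988, -0.001], [0.988, 0.155, -0.0], [0.0, -0.001, -1.0]]
force: [-1.3, -0.1, 0.1]
gripper_width: 0.724
```

>>> step_arm --increments '[[[230, 0, 0, 0, 0], [230, 0, 0, 0, 0], [230, 0, 0, 0, 0]]]'

```text
time_s: 3.52
eef_pos: [0.4939, -0.3421, 0.0761]
tool_rot: [[-0.155, 0.988, -0.001], [0.988, 0.155, -0.0], [0.0, -0.001, -1.0]]
force: [0.5, -0.3, 0.6]
gripper_width: 0.407
```

```bash
python3 -c "
from h import *
d=grab('wrist','w2')
t=grab('top','t2')
s=grab('side','s2')
u=np.array([-.156,.988,0])
p=r.read_state()['eef_pos'];cl=(.527,-.305,.064)
print('to clip',(np.array(cl)-p)@u)
go((.49,-.342,.2),99)
I=np.hstack([d['pixels'][180:400,200:480],])
J=t['pixels'][215:305,410:510]; K=s['pixels'][290:420,330:460]
f=lambda x:cv2.resize(x,(266,266),interpolation=2)
cv2.imwrite('pics/c2.png',np.vstack([cv2.resize(I,(532,400)),np.hstack([f(J),f(K)])])[:,:,::-1])"
```

```text
to clip 0.03149314434749237
shift [   0.7   -4.  -124. ] yaw -0.1 pos [ 0.4939 -0.3421  0.076 ] F [ 0.6 -0.5  0.9] w 25.8 t 3.675
```

View pics/c2.png

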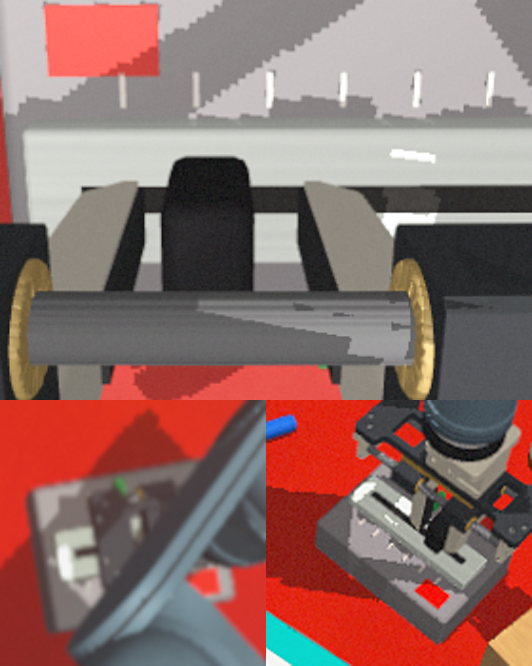

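The fingers straddle the grip and are still closing. I'll finish closing and then slide about 31 mm.

>>> step_arm --increments '[[[230, 0, 0, 0, 0], [230, 0, 0, 0, 0], [230, 0, 0, 0, 0], [230, 0, 0, 0, 0]]]'

```text
time_s: 4.18
eef_pos: [0.494, -0.3423, 0.076]
tool_rot: [[-0.155, 0.988, -0.001], [0.988, 0.155, -0.0], [-0.0, -0.001, -1.0]]
force: [0.0, -3.1, -0.9]
gripper_width: 0.213
```

>>> step_arm --increments '[[[230, 8, 0, 0, 0], [230, 16, 0, 0, 0], [230, 24, 0, 0, 0], [230, 31, 0, 0, 0], [230, 31.5, 0, 0, 0], [230, 31.5, 0, 0, 0], [230, 31.5, 0, 0, 0]]]'

```text
time_s: 5.05
eef_pos: [0.4889, -0.3107, 0.076]
tool_rot: [[-0.155, 0.988, -0.002], [0.988, 0.155, 0.001], [0.001, -0.001, -1.0]]
force: [-0.6, 3.0, 1.1]
gripper_width: 0.214
```

>>> step_arm --increments '[[[150, 0, 0, 0, 0], [80, 0, 0, 0, 0], [80, 0, 0, 0, 0], [80, 0, 0, 0, 0], [60, 0, 0, -40, 0], [0, 0, -10, -80, 0], [0, 0, -18, -123, 0], [0, 0, -18, -123, 0]]]'

```text
time_s: 6.05
eef_pos: [0.4727, -0.3153, 0.203]
tool_rot: [[-0.154, 0.988, 0.004], [0.988, 0.154, -0.005], [-0.005, 0.003, -1.0]]
force: [-0.4, -0.2, 0.3]
gripper_width: 0.988
```

```bash
cat > ck.py <<'E'
from h import *
import sys
d=grab('wrist',sys.argv[1]);I=d['pixels'].astype(int)
hsv=cv2.cvtColor(d['pixels'],cv2.COLOR_RGB2HSV).astype(int)
g=((abs(hsv[...,0]-65)<20)&(hsv[...,1]>120)).astype(np.uint8);g[:200]=0;g[330:]=0
n,l,s,c=cv2.connectedComponentsWithStats(g);i=1+s[1:,4].argmax();print('clip',s[i],c[i]);cl=onz(d,c[i],.064)
k=(I.max(2)<60).astype(np.uint8);k[:200]=0;k[310:]=0;k[:,:230]=0;k[:,430:]=0
k=cv2.morphologyEx(k,cv2.MORPH_OPEN,np.ones((13,13)))
n,l,s,c=cv2.connectedComponentsWithStats(k);print('grip',s[1:],c[1:])
u=np.array([-.156,.988,0]);v=np.array([.988,.156,0])
for j in range(1,n):
  x,y,w,h,_=s[j];gc=onz(d,(x+(w-1)/2,y+h-1),.1045)-.014*v;print(gc,cl,'dy mm',(cl-gc)@u*1e3,'dx',(cl-gc)@v*1e3)
go((.4,-.1,.24),99)
cv2.imwrite('pics/%sc.png'%sys.argv[1],cv2.resize(d['pixels'][170:330,220:450],(690,480),interpolation=2)[:,:,::-1])
E
python3 ck.py w3
```

```text
clip [315 283   8  28 217] [318.51612903 296.93548387]
grip [[ 307  238   26   45 1120]
 [ 415  295   14   15  209]] [[319.48035714 260.55714286]
 [421.46889952 302.03349282]]
[ 0.48652464 -0.30976849  0.1045    ] [ 0.52869347 -0.30377086  0.064     ] dy mm -0.6526816783273413 dx 42.59843309184334
[ 0.49595784 -0.23032946  0.1045    ] [ 0.52869347 -0.30377086  0.064     ] dy mm -77.66685965215741 dx 20.88594202905005
shift [222.8 -38.  -39.9] yaw -0.1 pos [ 0.4719 -0.3143  0.2007] F [-0.6 -0.   0.1] w 92.5 t 6.1
```

View pics/w3c.png

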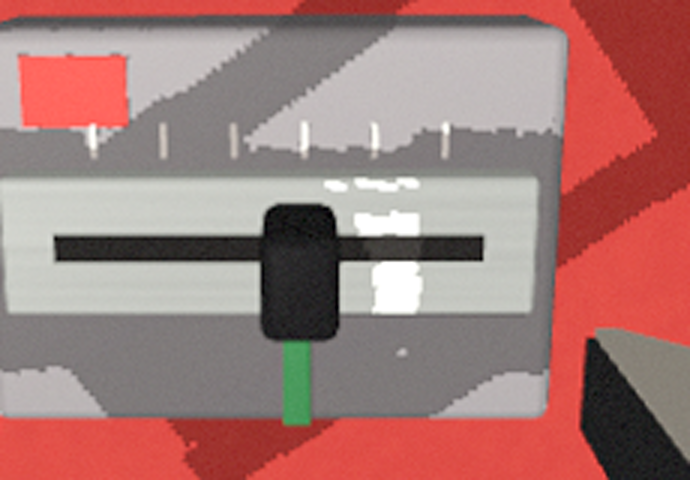

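The slider is level with the clip (grip column 319.8 against clip 318.5, about 0.6 mm). Next is the handle, with the tool x axis turned to about 4°.

```bash
python3 -c "
from h import *
go((.555,.034,.25),4.3);print(r.read_state()['joints'].round(3))"
```

```text
shift [331.2 135.8 -49.9] yaw -85.4 pos [ 0.4719 -0.3143  0.2007] F [-0.6 -0.   0.1] w 92.5 t 6.1
[-7.840e-01  3.000e-01  1.523e+00 -1.000e-03  1.316e+00 -2.509e+00]
```

>>> step_arm --increments '[[[0, 20, 10, -45, 8], [0, 60, 25, -50, 17], [0, 105, 42, -50, 27], [0, 150, 60, -50, 37], [0, 195, 78, -50, 47], [0, 240, 97, -50, 57], [0, 285, 117, -50, 67], [0, 331, 136, -50, 77]]]'

```text
time_s: 7.1
eef_pos: [0.5548, 0.0356, 0.2481]
tool_rot: [[0.93, 0.367, -0.002], [0.367, -0.93, -0.002], [-0.002, 0.001, -1.0]]
force: [0.8, -0.2, -1.0]
gripper_width: 0.999
```

>>> step_arm --increments '[[[0, 0, 0, 0, 9], [0, 0, 0, 0, 17], [0, 0, 0, 0, 17]]]'

```text
time_s: 7.48
eef_pos: [0.5541, 0.0361, 0.2462]
tool_rot: [[0.997, 0.081, -0.005], [0.081, -0.997, -0.001], [-0.005, 0.001, -1.0]]
force: [0.3, -0.4, 0.3]
gripper_width: 1.001
```

```bash
python3 -c "
from h import *
go((.559,.034,.132),4.3)
d=grab('wrist','w4');print(r.read_state()['joints'].round(3));print(d['extrinsics'])
print(proj(d,(.559,.034,.151)))"
```

```text
shift [  5.3   2.4 114.2] yaw 0.3 pos [0.5541 0.0361 0.2462] F [ 0.3 -0.4  0.3] w 93.1 t 7.475
[-0.135  0.254  1.472 -0.002  1.419 -0.217]
[[ 0.99669276  0.08002893  0.01410363  0.5494381 ]
 [ 0.08102134 -0.96530531 -0.24823616  0.10569868]
 [-0.00625177  0.24855788 -0.96859687  0.41217064]
 [ 0.          0.          0.          1.        ]]
[323.43167847 251.01939575]
```

View pics/w4.png

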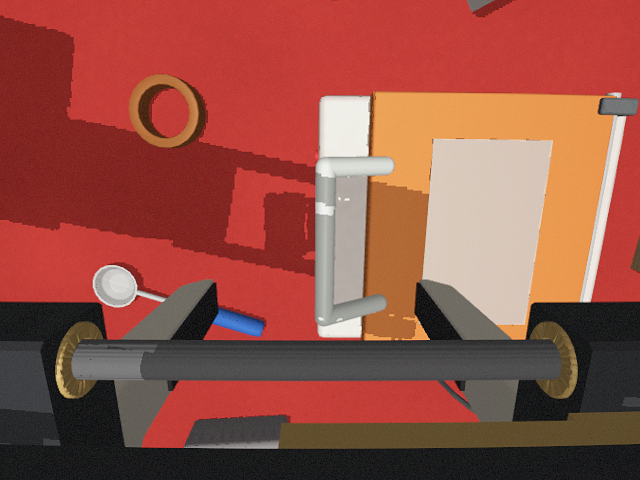

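Wrist view: the bar runs from about (326,167) to (325,317), centred near (325.5,242). The handle arms go to the right onto the orange plate, and the hinge rail is near column 600.

```bash
python3 -c "
from h import *
d=dict(np.load('pics/w4.npz'))
I=d['pixels'].astype(int)
for y in (190,225,260,285):
  row=I[y,305:350];x=np.where(row.max(1)-row.min(1)>60)[0];print(y,305+x[x<20].max(initial=-1), I[y,326:346].tolist()[::2])
e=[onz(d,p,.151) for p in [(325.5,167),(324.8,317)]];v=e[0]-e[1];print(e,(e[0]+e[1])/2,np.degrees(np.arctan2(-v[0],v[1])))
f=[onz(d,p,.121) for p in [(375,93),(362,340),(617,95)]];print('plate front edge',f)
m=(e[0]+e[1])/2
go((m[0],m[1],.132),4.3)
"
```

```text
190 315 [[183, 185, 178], [171, 173, 169], [165, 167, 161], [158, 161, 153], [142, 142, 139], [164, 156, 150], [176, 167, 162], [177, 169, 162], [176, 168, 160], [177, 168, 161]]
225 314 [[181, 183, 177], [170, 173, 166], [164, 167, 162], [154, 158, 151], [135, 137, 133], [179, 171, 164], [177, 168, 162], [179, 171, 164], [179, 170, 164], [182, 175, 167]]
260 314 [[177, 180, 173], [168, 170, 164], [161, 164, 157], [148, 150, 144], [154, 150, 144], [183, 172, 167], [181, 172, 167], [180, 171, 166], [179, 171, 164], [179, 172, 164]]
285 314 [[175, 176, 171], [166, 167, 163], [161, 163, 156], [141, 143, 138], [164, 157, 151], [181, 173, 168], [181, 174, 167], [181, 173, 166], [181, 171, 165], [181, 172, 166]]
[array([0.5553352 , 0.09285153, 0.151     ]), array([ 0.56443021, -0.01697522,  0.151     ])] [0.55988271 0.03793816 0.151     ] 4.733992920437843
plate front edge [array([0.58706515, 0.14674848, 0.121     ]), array([ 0.59948165, -0.04962857,  0.121     ]), array([0.76444244, 0.16162479, 0.121     ])]
shift [  6.3  -1.7 114.5] yaw 0.4 pos [0.5542 0.0358 0.2466] F [ 0.5 -0.6 -0.2] w 93.0 t 7.525
```

>>> step_arm --increments '[[[0, 6, -1, 40, 0], [0, 6, -1, 80, 0], [0, 6, -1, 105, 0], [0, 6, -1, 114, 0], [150, 6, -1, 114, 0], [240, 6, -1, 114, 0], [240, 6, -1, 114, 0], [240, 6, -1, 114, 0]]]' --force 20

```text
time_s: 8.52
eef_pos: [0.56, 0.0372, 0.1333]
tool_rot: [[0.997, 0.082, -0.003], [0.082, -0.997, -0.001], [-0.003, 0.001, -1.0]]
force: [1.0, -0.6, 0.3]
gripper_width: 0.618
```

>>> step_arm --increments '[[[240, 0, 0, 0, 0], [240, 0, 0, 0, 0], [240, 0, 0, 0, 0], [240, 0, 0, 0, 0], [240, 0, 0, 0, 0], [240, 0, 0, 0, 0], [240, 0, 0, 0, 0], [240, 0, 0, 0, 0]]]'

```text
time_s: 9.52
eef_pos: [0.5596, 0.0371, 0.1332]
tool_rot: [[0.997, 0.082, -0.004], [0.082, -0.997, -0.001], [-0.004, 0.001, -1.0]]
force: [-2.4, -0.4, 1.6]
gripper_width: 0.143
```

```bash
python3 - <<'E'
from h import *
go((.56,.036,.132),4.5)
s=r.read_state();print(s['joints'].round(3))
R=s['tool_rot'];a=np.radians(4.5)
for t in np.radians([2,5,10,15,20,25,30,35,40,45,46]):
    dx=.215*(1-np.cos(t))+.036*np.sin(t);dz=.215*np.sin(t)+.036*(np.cos(t)-1)
    print(round(np.degrees(t)),(R.T@[dx*np.cos(a),dx*np.sin(a),dz]*1000).round(1))
E
```

```text
shift [0.3 1.2 1.2] yaw 0.2 pos [0.5596 0.0371 0.1332] F [-2.4 -0.4  1.6] w 13.3 t 9.525
[-0.131  0.351  1.626 -0.002  1.168 -0.213]
2 [ 1.4  0.  -7.5]
5 [  3.9   0.  -18.6]
10 [  9.4   0.1 -36.8]
15 [ 16.4   0.1 -54.5]
20 [ 25.    0.2 -71.5]
25 [ 35.    0.2 -87.6]
30 [  46.4    0.3 -102.9]
35 [  59.1    0.4 -117. ]
40 [  72.9    0.4 -130.1]
45 [  87.9    0.5 -141.8]
46 [  91.     0.5 -144. ]
```

Gripped: the opening reads 13.3 mm, which matches the 14 mm bar. I'll lift in two calls, checking forces between them.

>>> step_arm --increments '[[[240, 1.4, 0, -7.5, 0], [240, 3.9, 0, -18.6, 0], [240, 6.4, 0, -27.5, 0], [240, 9.4, 0, -36.8, 0], [240, 12.7, 0, -45.8, 0], [240, 16.4, 0, -54.5, 0], [240, 16.4, 0, -54.5, 0]]]'

```text
time_s: 10.4
eef_pos: [0.576, 0.0384, 0.1887]
tool_rot: [[0.997, 0.083, -0.004], [0.083, -0.997, -0.002], [-0.004, 0.002, -1.0]]
force: [-5.6, -2.4, 0.3]
gripper_width: 0.142
```

```bash
python3 - <<'E'
from h import *
go((.56,.036,.132),4.5)
s=r.read_state()
R=s['tool_rot'];a=np.radians(4.5);p0=np.array([.5596,.0371,.1332])
for t in np.radians([20,25,30,35,40,45,46]):
    dx=.215*(1-np.cos(t))+.036*np.sin(t);dz=.215*np.sin(t)+.036*(np.cos(t)-1)
    print(round(np.degrees(t)),(R.T@(p0+[dx*np.cos(a),dx*np.sin(a),dz]-s['eef_pos'])*1000).round(1))
E
```

```text
shift [-15.9   1.   56.8] yaw 0.2 pos [0.576  0.0384 0.1887] F [-5.6 -2.4  0.3] w 13.2 t 10.4
20 [  8.7   0.1 -15.9]
25 [ 18.7   0.1 -32.1]
30 [ 30.1   0.2 -47.3]
35 [ 42.8   0.3 -61.5]
40 [ 56.6   0.4 -74.5]
45 [ 71.6   0.4 -86.3]
46 [ 74.7   0.5 -88.5]
```

>>> step_arm --increments '[[[240, 8.7, 0, -16, 0], [240, 18.7, 0, -32, 0], [240, 30, 0, -47.3, 0], [240, 43, 0, -61.5, 0], [240, 56.6, 0, -74.5, 0], [240, 71.6, 0, -86, 0], [240, 71.6, 0, -86, 0], [240, 71.6, 0, -86, 0]]]'

```text
time_s: 11.4
eef_pos: [0.6476, 0.0438, 0.2782]
tool_rot: [[0.997, 0.082, -0.002], [0.082, -0.997, -0.004], [-0.002, 0.004, -1.0]]
force: [-9.6, -3.7, 11.4]
gripper_width: 0.141
```

```bash
python3 - <<'E'
from h import *
go((.56,.036,.132),4.5)
b=grab('side','s5');t=grab('top','t5');w=grab('wrist','w5')
f=lambda x:cv2.resize(x,(400,300),interpolation=2)
B=b['pixels'];T=t['pixels'];W=w['pixels']
cv2.imwrite('pics/c5.png',np.vstack([np.hstack([f(B[120:285,280:500]),f(B[300:420,340:500])]),np.hstack([f(T[110:260,240:440]),f(W)])])[:,:,::-1])
E
```

```text
shift [-87.7   0.  146.3] yaw 0.2 pos [0.6476 0.0438 0.2782] F [-9.6 -3.7 11.4] w 13.2 t 11.4
```

View pics/c5.png

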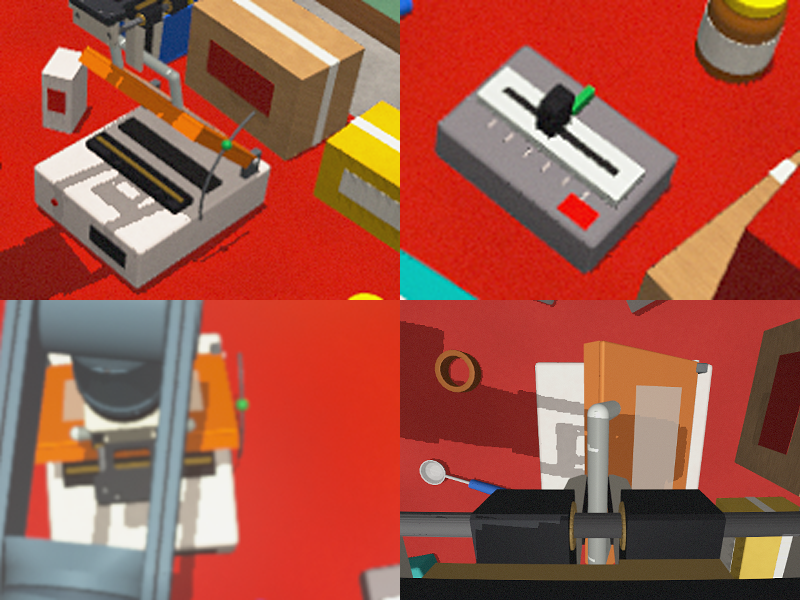

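The guard is open near 45° with the bar held. The side view shows the plate's end at the green ball, and the slider is still at the clip. I'll check the angle more finely.

```bash
python3 - <<'E'
from h import *
b=dict(np.load('pics/s5.npz'));w=dict(np.load('pics/w5.npz'))
H=np.array([.774,.054,.115]);a=np.radians(4.5);X=np.array([np.cos(a),np.sin(a),0]);Y=np.array([-np.sin(a),np.cos(a),0]);Z=np.array([0,0,1.])
def pt(t,l,y,h): t=np.radians(t);return H+X*(-l*np.cos(t)+h*np.sin(t))+Z*(l*np.sin(t)+h*np.cos(t))+Y*y
for t in (43,45,47):
    print(t,'wrist: top+bottom free corner +y',proj(w,pt(t,.18,.108,.006)).round(1),proj(w,pt(t,.18,.108,0)).round(1),'side: +y free top/bot',proj(b,pt(t,.18,.108,.006)).round(1),proj(b,pt(t,.18,.108,0)).round(1),'-y end free top/bot',proj(b,pt(t,.18,-.108,.006)).round(1),proj(b,pt(t,.18,-.108,0)).round(1))
print('ball', proj(b,pt(45,.12,-.113,0)))
f=lambda x,s:cv2.resize(x,s,interpolation=cv2.INTER_NEAREST)
cv2.imwrite('pics/c6.png',np.vstack([f(w['pixels'][50:125,280:480],(800,300)),f(b['pixels'][140:215,315:435],(480,300)).repeat(1,1) if 0 else f(b['pixels'][140:215,315:515],(800,300))])[:,:,::-1])
E
```

```text
43 wrist: top+bottom free corner +y [315.8  66.3] [307.7  68.1] side: +y free top/bot [325.9 146.8] [324.6 148.9] -y end free top/bot [390.2 191. ] [388.7 193.3]
45 wrist: top+bottom free corner +y [325.1  64.5] [316.3  66.3] side: +y free top/bot [327.3 144.7] [326.  146.8] -y end free top/bot [391.8 188.7] [390.3 190.9]
47 wrist: top+bottom free corner +y [335.2  62.7] [325.7  64.5] side: +y free top/bot [328.8 142.5] [327.4 144.6] -y end free top/bot [393.4 186.3] [391.9 188.6]
ball [402.69150905 198.22029772]
```

View pics/c6.png

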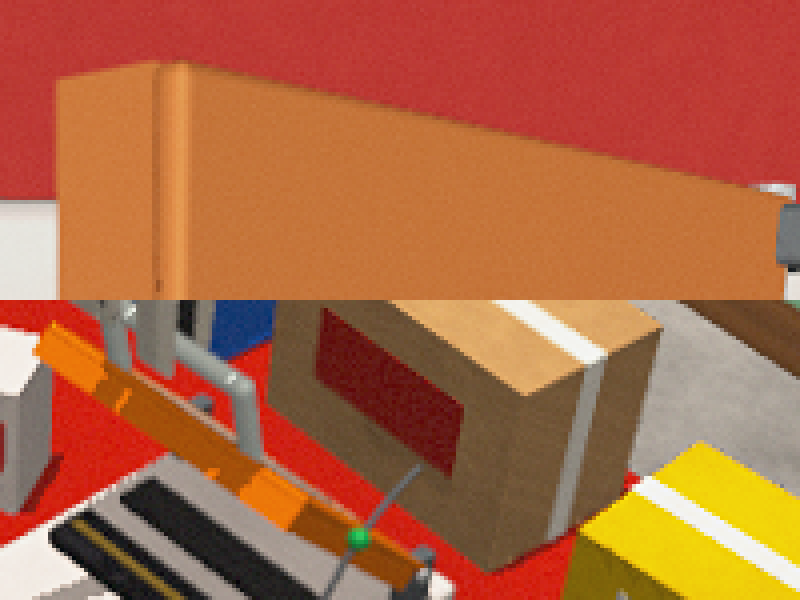

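The wrist-view corner (327,66) gives about 45.4°, and the arm's position gives 45.5°. I'll do a small correction that also relaxes the pull on the bar.

>>> step_arm --increments '[[[240, -1.5, 0, 1, 0], [240, -1.5, 0, 1, 0], [240, -1.5, 0, 1, 0], [240, -1.5, 0, 1, 0], [240, -1.5, 0, 1, 0], [240, -1.5, 0, 1, 0]]]'

```text
time_s: 12.3
eef_pos: [0.646, 0.0436, 0.2772]
tool_rot: [[0.997, 0.082, -0.002], [0.082, -0.997, -0.004], [-0.002, 0.004, -1.0]]
force: [-2.5, -1.5, 0.7]
gripper_width: 0.144
```

```bash
python3 - <<'E'
from h import *
s=r.read_state();p=s['eef_pos'];go((.56,.036,.132),4.5)
a=np.radians(4.5);d=p-[.5596,.0371,.1332];dx=d[0]*np.cos(a)+d[1]*np.sin(a)
print('angle',np.degrees(np.arctan2(.036+d[2],.215-dx)-np.arctan2(.036,.215)),'rad',np.hypot(.036+d[2],.215-dx))
w=grab('wrist','w7');g=w['pixels'].astype(int)
for x in range(310,336,1):print(x,g[85,x].tolist(),end=' ')
b=grab('side','s7');t=grab('top','t7')
f=lambda x,s:cv2.resize(x,s,interpolation=2)
cv2.imwrite('pics/c7.png',np.vstack([f(w['pixels'][50:125,280:480],(800,300)),np.hstack([f(b['pixels'][120:285,280:500],(400,300)),f(t['pixels'],(400,300))])])[:,:,::-1])
E
```

```text
shift [-86.1  -0.  145.3] yaw 0.2 pos [0.646  0.0436 0.2772] F [-2.5 -1.5  0.7] w 13.4 t 12.3
angle 44.99618202527925 rad 0.2210346869980659
310 [206, 125, 64] 311 [203, 120, 57] 312 [206, 125, 64] 313 [205, 124, 63] 314 [204, 121, 60] 315 [203, 121, 60] 316 [205, 123, 62] 317 [206, 123, 64] 318 [204, 123, 59] 319 [179, 103, 52] 320 [184, 103, 51] 321 [202, 120, 59] 322 [207, 124, 61] 323 [214, 131, 64] 324 [223, 141, 72] 325 [227, 153, 83] 326 [227, 151, 82] 327 [222, 142, 77] 328 [207, 125, 63] 329 [198, 116, 58] 330 [196, 116, 55] 331 [199, 118, 62] 332 [197, 115, 57] 333 [197, 116, 57] 334 [197, 115, 58] 335 [199, 116, 59]
```

View pics/c7.png

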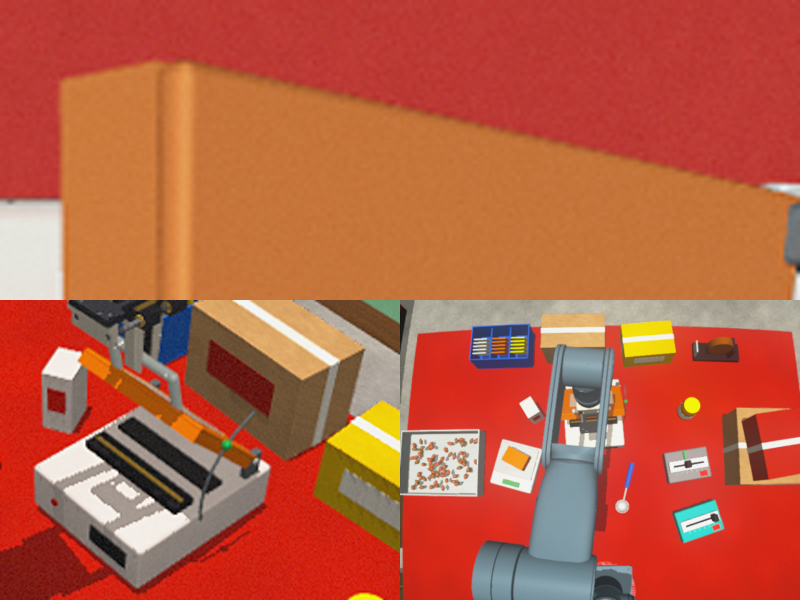

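The guard is held at about 45°, forces are low, and nothing else has moved. Handing in.

```bash
python3 -c "
from plant import r
print(r.finish_job())"
```

```text
the job is handed in; nothing more can be done
None
```

I slid the black heat slider about 31.5 mm to the green clip with the guard still shut. I then gripped the handle bar, lifted the guard to 45°, and handed the job in at 12.5 s of the 48 s allowed, still holding it.

- **Slider:** after I let go, the wrist camera put the grip's centre within about 0.7 mm of the clip's. Later side and top pictures show it still there.
- **Guard angle:** the arm's position gives 45.0°. A camera check just before the last 0.5° correction gave 45.4–45.6°, in line with the arm's 45.5° then.
- **Force:** the wrist force at hand-in was about 3 N, and the highest I read was about 15 N, at the top of the lift.
- **Disagreement:** the bar's distance from my estimated hinge line came out about 3 mm more than the nominal 218 mm. The angle could therefore be off by somewhat under 1°.
- **Other things:** the last top picture shows the other objects where they started, judged by eye. The arm hides part of that view.

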